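# Tighten the lamp-stand clamping nut between its posts

## Robot

A 6-joint arm with a two-finger parallel gripper is mounted at the origin on the work surface. World frame = base frame: x ahead of the robot, y to its left, z up, the work surface at z = 0. Lengths are in mm, angles in rad, forces in N, time in s.
With the tool pointing down it reaches from about 275 to 750 mm from the base axis. Payload 10.2 kg.
Tool frame: the origin (TCP) lies between the finger pads; the fingertips stand 11 mm ahead of it and the grasp point (between the pads) lies 8 mm behind it; z points along the fingers, y is the line along which they close (so a half turn about z gives the same grasp; the last joint's range is limited). The gripper opens to 85 mm and grips with 20 to 120 N. Pads are 22 mm wide; open, the fingers measure 114 mm over their backs; the gripper's body (76 mm by 85 mm) begins 54 mm behind the grasp point. The pads swing forward as they close: fully open they stand 13 mm farther back than shut.
Start: joints at [-1.345, 0.313, 1.498, -0, 1.331, -0.223], TCP at [227.778, -473.02, 242.294] pointing down, gripper open.
Joint ranges: [-2.94, 2.94], [-0.97, 2.17], [0.19, 2.56], [-1.23, 4.37], [0.02, 3.11], [-2.88, 2.88]. Speed limits (rad/s): [2.39, 2.39, 3.01, 3.14, 3.14, 3.14].

## Interface

Orientations are given as a unit quaternion [w, x, y, z].
In Python, from rig import sense, eyes, finish_job gives the robot as it stands.
- The arm moves only by the shell command python3 -m jog 'ROWS' [FORCE]. ROWS is JSON, a list of rows, each a list of 7 numbers: the shift along the tool's x, y, z in m, then the turn, a rotation vector about the tool's x, y, z in rad, then the finger opening in m, from 0 to 0.0854. In form: [[dx, dy, dz, rx, ry, rz, gripper], ...]. A call has 1 to 5 rows; each row shifts and turns the commanded pose from where the row before left it, along the tool's axes as they then stand; what a row does not reach is not made up. A row lasts 1/10 s, in which the tool goes at most 50 mm and 8.59 degrees, less where a joint would pass 70% of its speed; a pose out of reach is approached as far as the arm can. A call is refused whole if a number of a shift passes 0.05 or a number of a turn 0.15, either way. A call with a gripper value outside its range is refused whole. The fingers move at their own pace and stop on an object; FORCE is the grip in N (left out, the last holds). Time passes only in rows, so rows that do not move let the fingers close. It gives the time, the measured TCP pose, the force, the opening and the grip force at its end, in the units of the state.
- sense(): the state, without advancing time (a new reading comes with each control period).
- eyes.capture(name): name is "side" or "top"; returns the picture (400x640x3 uint8, red, green, blue); there is no depth.
- eyes.calibration(name): a dict with "fx", "fy", "cx", "cy" (pixels), "cam_to_world" (4x4, takes a point from camera to world coordinates). Camera axes: x right, y down, z forward; pixel columns grow to the right and rows downward; lengths in mm; the calibration is good to about 2 mm. A picture is of the moment at which its call begins. calibration takes no time and is no camera call.
- finish_job(): hands the job in; it is judged then, once.
The state is a dict: "time_s": time; "joints": joint angles; "dq": joint speeds; "tau": joint torques, N m; "eef_pos": TCP position; "ee_rot": TCP orientation; "force": force on the tool from outside, world axes, zero at the start; "wrist_torque": the same for the moment, N m; "grip_width": opening from 0.0 (shut) to 1.0 (fully open); "grip_force": force on a finger pad.
Only numpy, scipy, OpenCV 4.12 (cv2) and the standard library are available. Lean on these libraries where they do the work, as an engineer would, in place of code of your own. Each camera call takes 0.05 s, during which the arm holds its last target. There are 200 camera calls.

## Task

Take the blue-handled two-pin wrench from the blue tool board, set its pins down between the lugs of the brass clamping nut on the grey stand foot, and tighten the nut clockwise (seen from above) until it is up against its stop. The two posts leave only a short swing, so after the first stroke lift the wrench clear, swing it back and reseat it for the next; at the end leave the wrench standing seated on the nut and let go. Leave the red-handled socket wrench where it is on the board.

Things in the scene. Friction and masses are not known exactly. Their poses are not given: they have to be found in the camera images.
- wrench_grip (a point): Blue-handled two-pin wrench, steel, 195 mm long, 0.22 to 0.45 kg, standing level on the board on pins and an end foot. This point: where to hold it from above, at mid-height of its straight bar (14 mm wide, 18 high), 80 mm from the head's middle, 39 mm above the pin tips; mass centre 15 mm nearer the head. Axes: x along the bar to the head, z up. Grip with 60 N or more.
- wrench_head (a point): Same wrench, same axes: midway between its two pin tips, at tip height (from the grip point 80 mm along +x, 39 mm down). The head is a crossbar 20 x 86 mm; the round pins, 8 mm thick and 30 mm long, point down 32 mm either side along y. The blue end has a foot as long as the pins. Seated, this point lies on the nut's axis at the plate's top and the wrench stands on the plate.
- nut_axis (a point): Fixed: the nut's axis at the top face of the grey stand plate (265 x 310 x 10 mm), z up. Its -x is the middle of the wrench's swing, midway between two square aluminium posts (40 mm wide, 76 mm high, centres 165 mm from the axis, 58 degrees either side). A seated wrench's bar, seen from nut to blue end, can swing 48 degrees either side of that -x direction before meeting a post.
- nut_top (a point): Centre of the brass nut's top, 26 mm above the plate; turns with the nut. Hub 28 mm across; six straight radial lugs 60 degrees apart, 7 mm wide, reaching 42 mm from the axis, as high as the hub (lift the pins 30 mm or more to pass over them). One lug lies 23 degrees clockwise of this point's -x. With the pins midway between lugs there are 16 degrees (9 mm) of play either way.
- nut (a joint): Turn of the nut, rad, growing clockwise from above: starts at 0 to 0.35, stop (tight) at 1.92; stays where left (0.35 N m). The pins fit midway between lugs with the bar (nut to blue end) turned clockwise from the middle of the swing by this value minus 37 degrees, or any 60 degrees more or less. Swinging the bar clockwise tightens; at the stop it stands about 30 degrees clockwise of the middle.
- spare_grip (a point): Red-handled socket wrench, not to be used: same bar and grip point, but one round socket 40 mm thick under a square head. It stands parallel to the blue one, 110 mm to its left or right, on the same plywood board (12 mm thick, blue mat on top).
Mind the look-alikes: they are no part of the job. What is shaped like the part that bears wrench_grip but green is not meant.

How it is judged:
By the outcome, as a careful person would: the job done as asked, in the order asked, and still so for the second after the job is handed in, with the robot touching nothing.
It also fails if it takes over 56 s, if anything falls off the work surface, if the arm or the gripper's body presses on something with over 40 N, if the wrist force passes 120 N, or if a joint passes its speed limit or range.

## Working session

There is one attempt and no reset: what is moved stays moved. The work goes in short steps, Python scripts to look and compute and a shell command to move; the robot and the scene stay as the last step left them, time stands still between calls to the robot, and variables do not carry over. Pictures are saved under pics/ and viewed, at most 10 in all, crops included, and the job is handed in when it is done.

```bash
mkdir -p pics; ls; python3 - <<'E'
from rig import sense, eyes
import cv2, numpy as np
for n in("top","side"):
    im=eyes.capture(n); cv2.imwrite(f"pics/{n}0.png",im[:,:,::-1])
    c=eyes.calibration(n); print(n,c["fx"],c["fy"],c["cx"],c["cy"],np.round(c["cam_to_world"],3).tolist())
s=sense();print(s)
E
```

```text
pics
top 483.0289860702761 483.0289860702761 323.9916165692676 193.98684770221183 [[-0.024, -0.987, 0.157, 205.066], [-1.0, 0.022, -0.011, 19.701], [0.007, -0.157, -0.988, 1299.137], [0.0, 0.0, 0.0, 1.0]]
side 467.21027514071125 467.21027514071125 319.58559636321644 200.61415805353025 [[1.0, 0.015, 0.019, 366.962], [-0.008, -0.546, 0.838, -958.374], [0.023, -0.837, -0.546, 697.899], [0.0, 0.0, 0.0, 1.0]]
{'time_s': 0.1, 'joints': array([-1.34538026e+00,  3.13348661e-01,  1.49836072e+00,  3.71462113e-05,
        1.33102219e+00, -2.23379467e-01]), 'dq': array([ 0.00182861, -0.00279808, -0.00455574, -0.00076851,  0.00116653,
       -0.00080256]), 'tau': array([ 2.46304429e-03, -4.12893641e+01, -2.60144234e+01, -2.52675909e-04,
        2.98333849e-03, -1.15826299e-05]), 'eef_pos': array([ 227.74327854, -472.78387021,  241.81567444]), 'ee_rot': array([-5.69476071e-04,  9.74929118e-01,  2.22514921e-01,  1.74593570e-05]), 'force': array([ 0.86081105, -0.34963035, -0.14872355]), 'wrist_torque': array([-0.00736813, -0.00852926,  0.03985116]), 'grip_force': 0.0, 'grip_width': 0.9972719717379337}
```

View pics/top0.png

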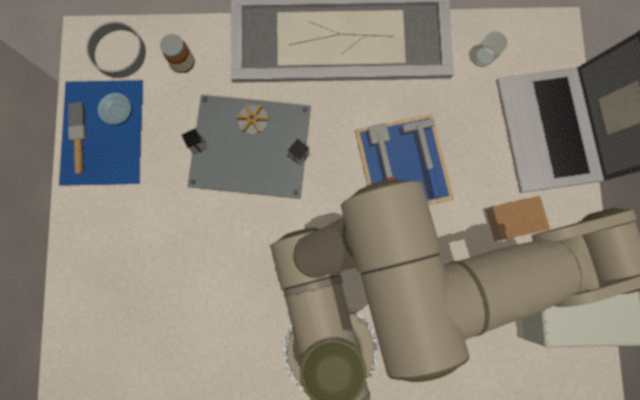

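View pics/side0.png

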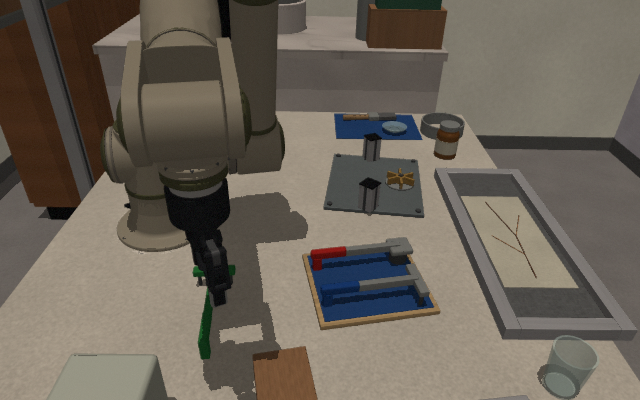

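```bash
python3 - <<'E'
import cv2
t=cv2.imread("pics/top0.png");s=cv2.imread("pics/side0.png")
cv2.imwrite("pics/tc.png",cv2.resize(t[85:215,182:462],None,fx=2.85,fy=2.85,interpolation=cv2.INTER_CUBIC))
cv2.imwrite("pics/sc.png",cv2.resize(s[125:325,300:440],None,fx=3,fy=3,interpolation=cv2.INTER_CUBIC))
E
```

```text
(no output)
```

View pics/tc.png

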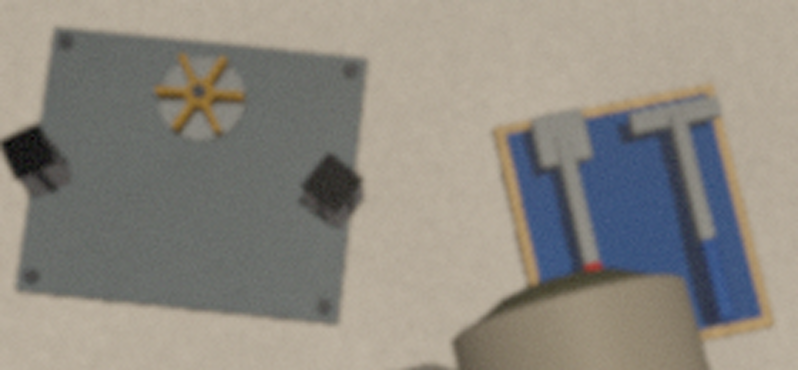

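View pics/sc.png

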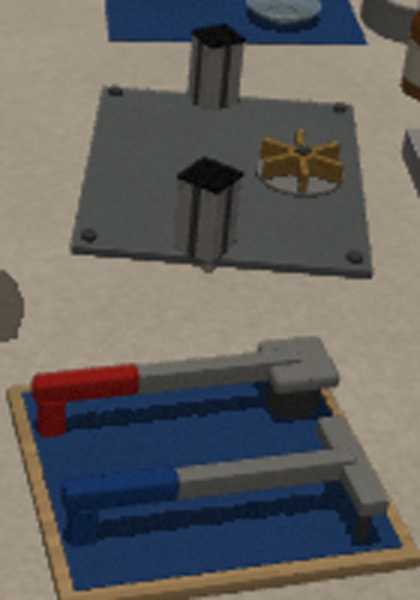

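```bash
cat > h.py <<'E'
import numpy as np
from rig import eyes
def ray(n,uv,z):
    c=eyes.calibration(n);T=np.array(c["cam_to_world"]);uv=np.atleast_2d(uv).astype(float)
    d=np.c_[(uv[:,0]-c["cx"])/c["fx"],(uv[:,1]-c["cy"])/c["fy"],np.ones(len(uv))]@T[:3,:3].T
    return T[:3,3]+d*((z-T[2,3])/d[:,2])[:,None]
def proj(n,P):
    c=eyes.calibration(n);T=np.array(c["cam_to_world"]);q=(np.atleast_2d(P)-T[:3,3])@T[:3,:3]
    return np.c_[q[:,0]/q[:,2]*c["fx"]+c["cx"],q[:,1]/q[:,2]*c["fy"]+c["cy"]]
E
python3 - <<'E'
from h import *
np.set_printoptions(precision=1,suppress=True)
t=lambda p,z:ray("top",np.array(p)/2.85+[182,85],z)[:,:2]
s=lambda p,z:ray("side",np.array(p)/3+[300,125],z)[:,:2]
P=t([(55,28),(366,60),(338,322),(17,291)],10);print("plate",P.tolist(),[np.linalg.norm(P[i]-P[i-1]) for i in range(4)])
L=[(157,91),(181,57),(227,58),(243,97),(219,133),(177,130)]
Q=t(L,36);c=t((200,92),36);print("nut",c,Q.mean(0),"r",np.linalg.norm(Q-c,axis=1),"ang",np.degrees(np.arctan2(*(Q-c).T[::-1])))
print("nut side",s((302,153),36))
po=t([(30,152),(332,184)],86);print("posts",po,s([(218,36),(211,175)],86))
m=po.mean(0)
for cc in (c[0],Q.mean(0)): 
  d=po-cc;print("post r",np.linalg.norm(d,axis=1),"ang",np.degrees(np.arctan2(d[:,1],d[:,0])))
e=P[3]-P[0];print("plate -x dir",np.degrees(np.arctan2(*(P[3]-P[0])[::-1])),np.degrees(np.arctan2(*(P[2]-P[1])[::-1])),'y',np.degrees(np.arctan2(*(P[0]-P[1])[::-1])))
H=t([(631,115),(631,133),(716,95),(718,116)],60);print("head top",H,H.mean(0));print("bar",t([(694,180),(706,238)],60))
S=s([(319,418),(343,417),(388,505),(360,512)],60);print("head side",S,S.mean(0)); print("handle end/seam",s([(65,488),(178,475)],60))
B=t([(495,130),(713,88),(772,323)],12);print("board",B, "dir",np.degrees(np.arctan2(*(B[1]-B[2])[::-1])),np.degrees(np.arctan2(*(B[0]-B[1])[::-1])))
E
```

```text
plate [[697.2179782062096, 341.0912383506543], [658.1061098242277, 37.5836057117721], [400.11062565344514, 69.08500177845868], [436.7480948749202, 372.87870234261004]] [np.float64(262.40236849094066), np.float64(306.01735460327757), np.float64(259.9115384254165), np.float64(305.9949618105105)]
nut [[620.6 195.8]] [618.4 195.2] r [40.9 39.5 42.1 41.3 44.5 42.9] ang [  87.4   27.3  -37.8  -98.1 -156.2  149.5]
nut side [[621.9 191.3]]
posts [[550.9 342.9]
 [515.   69.6]] [[553.1 339.7]
 [518.7  64.5]]
post r [162.7 164.6] ang [ 115.4 -129.9]
post r [162.4 162.7] ang [ 114.6 -129.4]
plate -x dir 173.04209119154294 173.03861084270622 y 82.65698073159612
head top [[ 581.7 -209.4]
 [ 564.4 -208.5]
 [ 599.4 -290. ]
 [ 579.  -290.7]] [ 581.1 -249.6]
bar [[ 518.1 -264.7]
 [ 463.  -272.7]]
head side [[ 568.  -217.8]
 [ 585.  -216.5]
 [ 598.9 -302. ]
 [ 579.5 -308.6]] [ 582.9 -261.2]
handle end/seam [[ 390.9 -289.9]
 [ 465.4 -276.5]]
board [[ 584.2  -85.8]
 [ 621.8 -299.5]
 [ 389.5 -341.8]] dir 10.327241642907678 99.99309575876022
```

```bash
R='[0,0,0,0,0,-0.15,0.085]'
python3 -m jog '[[0,0,0,0,0,-0.15,0.085],[0,0,0,0,0,-0.15,0.085],[0,0,0,0,0,-0.15,0.085],[0,0,0,0,0,-0.15,0.085],[0,0,0,0,0,-0.15,0.085]]' >/dev/null
python3 -m jog '[[0,0,0,0,0,-0.15,0.085],[0,0,0,0,0,-0.15,0.085],[0,0,0,0,0,-0.15,0.085],[0,0,0,0,0,-0.15,0.085],[0,0,0,0,0,-0.15,0.085]]'>/dev/null
python3 -m jog '[[0,0,0,0,0,-0.15,0.085],[0,0,0,0,0,-0.15,0.085],[0,0,0,0,0,-0.15,0.085],[0,0,0,0,0,-0.15,0.085],[0,0,0,0,0,-0.15,0.085]]'>/dev/null
python3 -m jog '[[0,0,0,0,0,-0.15,0.085],[0,0,0,0,0,-0.15,0.085],[0,0,0,0,0,-0.15,0.085],[0,0,0,0,0,-0.15,0.085],[0,0,0,0,0,-0.03,0.085]]'
cat >> h.py <<'E'
from rig import sense
from scipy.spatial.transform import Rotation as Ro
def delta(x,y,z,yaw):
    s=sense();w,a,b,c=s["ee_rot"];r=Ro.from_quat([a,b,c,w]);R=r.as_matrix()
    y0=np.degrees(np.arctan2(R[1,0],R[0,0]));dy=(yaw-y0+180)%360-180
    print("t",round(s["time_s"],2),"pos",s["eef_pos"].round(1),"yaw",round(y0,1),"tilt",R[:,2].round(3),"F",s["force"].round(1),"T",s["wrist_torque"].round(2),"gw",round(s["grip_width"],3),"gf",round(s["grip_force"],1),"j",s["joints"].round(2))
    print("shift tool mm",(R.T@(np.array([x,y,z])-s["eef_pos"])).round(1),"rz",round(-np.radians(dy),3))
E
python3 -c "
from h import *
delta(503.5,-266,120,190.7)"
```

```text
time_s: 2.1
eef_pos: [281.0, -453.4, 238.8]
ee_rot: [-0.027, -0.056, 0.998, -0.008]
force: [-0.3, -0.5, -0.1]
grip_width: 0.994
grip_force: 0.0
t 2.1 pos [ 281.  -453.4  238.8] yaw -173.6 tilt [-0.052 -0.019 -0.998] F [-0.3 -0.5 -0.1] T [-0.01 -0.02  0.01] gw 0.994 gf 0.0 j [-1.21  0.34  1.47 -0.06  1.33 -2.88]
shift tool mm [-248.2  162.6  103.5] rz -0.074
```

```bash

python3 -m jog '[[-0.04,0.027,0.005,0,0,0,0.085],[-0.04,0.027,0.005,0,0,0,0.085],[-0.04,0.027,0.005,0,0,0,0.085],[-0.04,0.027,0.01,0,0,0,0.085],[-0.04,0.027,0.01,0,0,0,0.085]]' >/dev/null
python3 -m jog '[[-0.04,0.027,0.01,0,0,0,0.085],[0,0,0,0,0,0,0.085],[0,0,0,0,0,0,0.085]]'>/dev/null
python3 -c "
from h import *
delta(503.5,-266,130,190.7)
w,a,b,c=sense()['ee_rot'];r=Ro.from_quat([a,b,c,w]);print((r.inv()*Ro.from_euler('zx',[190.7,180],degrees=True) ).as_rotvec(), (r.inv()*Ro.from_matrix(Ro.from_euler('z',190.7,degrees=True).as_matrix()@np.diag([1,-1,-1]))).as_rotvec())"
```

```text
t 2.9 pos [ 497.4 -268.5  178.8] yaw -173.8 tilt [-0.053 -0.019 -0.998] F [-0.3 -0.5 -0.1] T [-0.01  0.04 -0.02] gw 0.997 gf 0.0 j [-0.68  0.47  1.44 -0.05  1.26 -2.35]
shift tool mm [-9.   2.4 48.3] rz -0.078
[-0.02106849 -0.05225401  0.2960036 ] [-0.01096295 -0.05506934 -0.07739854]
```

```bash

python3 -m jog '[[-0.009,0.0024,0.048,-0.011,-0.055,-0.077,0.085],[0,0,0,0,0,0,0.085],[0,0,0,0,0,0,0.085]]'>/dev/null
python3 - <<'E'
from h import *
import cv2
delta(503.5,-266,43,190.7)
t=eyes.capture("top")[:,:,::-1];s=eyes.capture("side")[:,:,::-1]
a=cv2.resize(t[90:230,330:470],None,fx=3,fy=3,interpolation=cv2.INTER_CUBIC);b=cv2.resize(s[190:330,300:440],None,fx=3,fy=3,interpolation=cv2.INTER_CUBIC)
cv2.imwrite("pics/g1.png",np.hstack([a,b])[:, :][:, :840] if 0 else cv2.resize(np.hstack([a,b]),(800,400)))
E
```

```text
t 3.2 pos [ 502.6 -267.6  131.7] yaw -169.6 tilt [-0.001 -0.001 -1.   ] F [-0.8 -0.3  0.2] T [-0.01  0.02 -0.02] gw 0.994 gf 0.0 j [-0.69  0.51  1.5  -0.    1.12 -2.45]
shift tool mm [-1.2  1.5 88.7] rz -0.006
```

View pics/g1.png

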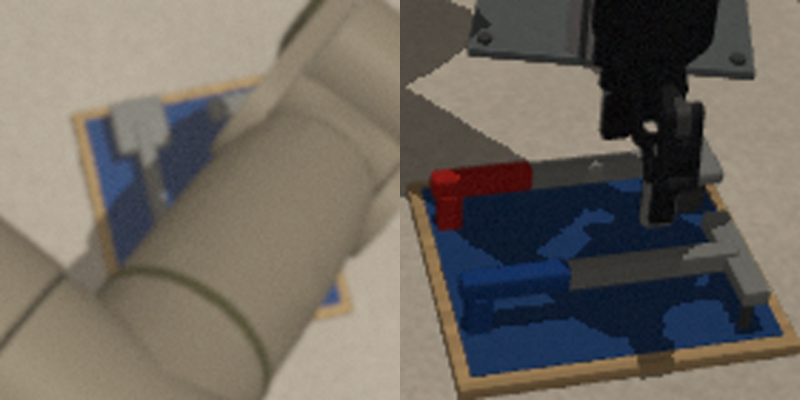

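```bash
python3 - <<'E'
from h import *
p=np.array([502.6,-267.6,131.7]);y=np.array([np.sin(np.radians(190.7)),-np.cos(np.radians(190.7)),0])
for z in (-11,2):
  for k in(-50,-43,43,50): print(z,k,proj("side",p+k*y+[0,0,z]).round(1))
print(ray("side",[[390,267.7]],125))
E
```

```text
-11 -50 [[388.7 274.3]]
-11 -43 [[387.5 271.8]]
-11 43 [[374.1 243.1]]
-11 50 [[373. 241.]]
2 -50 [[389.5 269. ]]
2 -43 [[388.3 266.4]]
2 43 [[374.6 238. ]]
2 50 [[373.6 235.8]]
[[ 515.5825485  -303.33126581  125.        ]]
```

```bash

python3 -m jog '[[-0.001,0,0.035,0,0,-0.006,0.085],[0,0,0.035,0,0,0,0.085],[0,0,0.018,0,0,0,0.085],[0,0,0,0,0,0,0.04]]' 100 >/dev/null
python3 -m jog '[[0,0,0,0,0,0,0.02],[0,0,0,0,0,0,0.0],[0,0,0,0,0,0,0.0],[0,0,0,0,0,0,0.0],[0,0,0,0,0,0,0.0]]' 100 
python3 -c "
from h import *
delta(503.5,-266,43,190.7)"
```

```text
time_s: 4.2
eef_pos: [505.0, -266.7, 44.1]
ee_rot: [0.001, -0.095, 0.995, -0.001]
force: [-1.1, 0.9, 7.5]
grip_width: 0.145
grip_force: 97.9
t 4.2 pos [ 505.  -266.7   44.1] yaw -169.1 tilt [ 0.002 -0.002 -1.   ] F [-1.1  0.9  7.5] T [ 0.24  0.18 -0.18] gw 0.145 gf 97.9 j [-0.69  0.64  1.57  0.    0.94 -2.45]
shift tool mm [1.4 1.  1.1] rz 0.004
```

```bash

python3 -m jog '[[0,0,-0.02,0,0,0,0],[0,0,-0.04,0,0,0,0],[0,0,-0.04,0,0,0,0],[-0.006,0.02,0,0,0,0,0],[-0.012,0.04,0,0,0,0,0]]' 100 >/dev/null
python3 -m jog '[[-0.0125,0.042,0,0,0,0,0],[-0.0125,0.042,0,0,0,0,0],[-0.0125,0.042,0,0,0,0,0],[-0.0125,0.042,0,0,0,0,0],[-0.0125,0.042,0,0,0,0,0]]' 100 >/dev/null
python3 -m jog '[[-0.0125,0.042,0,0,0,0,0],[-0.0125,0.042,0,0,0,0,0],[-0.012,0.04,0,0,0,0,0],[-0.005,0.018,0,0,0,0,0],[0,0,0,0,0,-0.13,0]]' 100 >/dev/null
python3 -m jog '[[0,0,0,0,0,-0.127,0],[0,0,0,0,0,0,0],[0,0,0,0,0,0,0]]' 100 >/dev/null
python3 - <<'E'
from h import *
import cv2
delta(549,158,150,205.4)
t=eyes.capture("top")[:,:,::-1];s=eyes.capture("side")[:,:,::-1]
cv2.imwrite("pics/t2.png",t);cv2.imwrite("pics/s2.png",s)
a=cv2.resize(t[75:215,185:325],(400,400),interpolation=cv2.INTER_CUBIC);b=cv2.resize(s[110:250,310:450],(400,400),interpolation=cv2.INTER_CUBIC)
cv2.imwrite("pics/g2.png",np.hstack([a,b]))
E
```

```text
t 6.0 pos [546.4 161.3 142.5] yaw -154.5 tilt [ 0.    -0.001 -1.   ] F [ 0.4  0.4 -4.8] T [-0.04 -0.02 -0.04] gw 0.144 gf 98.4 j [ 0.08  0.5   1.49 -0.    1.15 -1.93]
shift tool mm [-0.9 -4.1 -7.5] rz 0.001
```

View pics/g2.png

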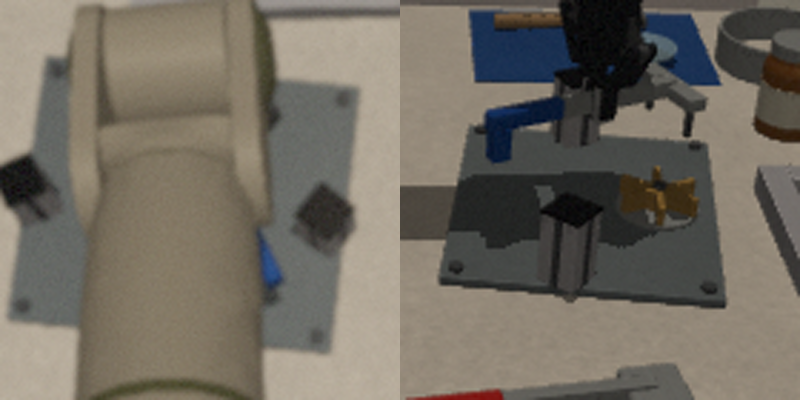

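```bash
python3 - <<'E'
from h import *
np.set_printoptions(precision=1,suppress=True)
print(proj("side",[[632.4,166.8,111.5],[604.8,224.6,111.5]]))
print(ray("side",[[410.8,157.25],[397.2,147.5]],111.5))
# nut in this side image: top centre crop(659,182)
print(ray("side",[[310+259/2.857,110+182/2.857]],36), proj("side",[[621.5,192.5,36],[621.5,192.5,10]]))
a=np.radians(25.4+60*np.arange(6));print(np.c_[a*57.3, (proj("side",np.c_[621.5+42*np.cos(a),192.5+42*np.sin(a),0*a+36])-[310,110])*2.857+[400,0]])
E
```

```text
[[409.2 156.5]
 [396.  146.7]]
[[636.1 162.6 111.5]
 [607.6 220.  111.5]]
[[623.9 204.5  36. ]] [[400.5 175.8]
 [399.4 183.6]]
[[ 25.4 693.2 179.6]
 [ 85.4 655.5 167.5]
 [145.4 620.8 175.6]
 [205.4 622.9 196.5]
 [265.4 661.6 209.6]
 [325.4 697.2 200.7]]
```

```bash
python3 - <<'E'
from h import *
import cv2
def cropo(f,n,c,k,u0,v0,w,h):
    im=cv2.imread(f)[v0:v0+h,u0:u0+w]; im=cv2.resize(im,None,fx=k,fy=k,interpolation=cv2.INTER_CUBIC)
    im=cv2.convertScaleAbs(im,alpha=1.5)
    a=np.radians(25.4+60*np.arange(6))
    pts=np.r_[[[*c,36]],np.c_[c[0]+42*np.cos(a),c[1]+42*np.sin(a),0*a+36]]
    for p in (proj(n,pts)+.5-[u0,v0])*k: cv2.drawMarker(im,tuple(int(x) for x in p),(255,0,255),0,10,1)
    return im
A=cropo("pics/s2.png","side",(621.5,191.5),8,375,140,50,60)
B=cropo("pics/top0.png","top",(619.8,195.4),8,227,90,50,60)
cv2.imwrite("pics/n.png",np.hstack([A,B]))
E
```

```text
(no output)
```

View pics/n.png

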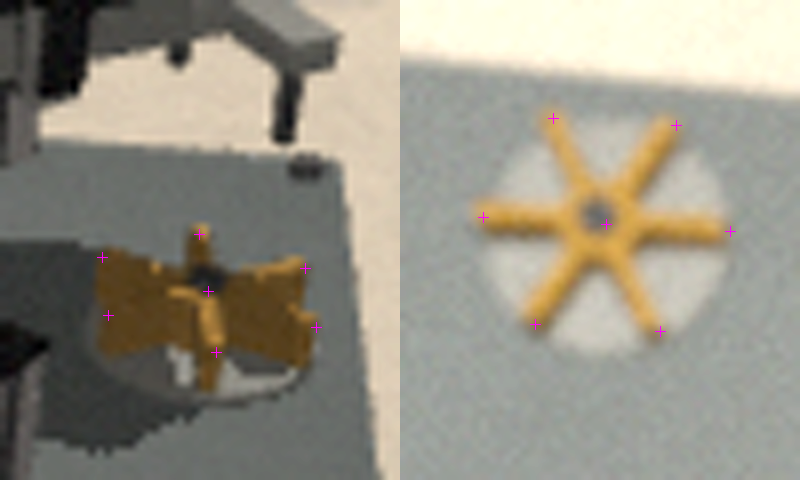

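```bash

python3 -m jog '[[0,0,0.03,0,0,0,0],[0,0,0.02,0,0,0,0],[0,0,0.01,0,0,0,0],[0,0,0,0,0,0,0]]' 110 |tail -5
python3 -m jog '[[0,0,0.01,0,0,0,0],[0,0,0.01,0,0,0,0],[0,0,0.008,0,0,0,0],[0,0,0,0,0,0,0]]' 110 
python3 -c "
from h import *
delta(546.4,161.3,42,205.5)"
```

```text
eef_pos: [546.2, 161.2, 81.7]
ee_rot: [-0.001, -0.221, 0.975, -0.0]
force: [0.7, 0.4, -4.4]
grip_width: 0.142
grip_force: 108.5
time_s: 6.9
eef_pos: [546.1, 161.3, 53.5]
ee_rot: [-0.001, -0.222, 0.975, -0.0]
force: [-0.2, 0.1, -4.1]
grip_width: 0.141
grip_force: 108.5
t 6.9 pos [546.1 161.3  53.5] yaw -154.3 tilt [-0.001 -0.001 -1.   ] F [-0.2  0.1 -4.1] T [-0.01  0.03  0.05] gw 0.141 gf 108.5 j [ 0.08  0.62  1.56 -0.    0.96 -1.94]
shift tool mm [-0.3 -0.1 11.5] rz 0.003
```

```bash

python3 -m jog '[[0,0,0.008,0,0,0,0],[0,0,0.003,0,0,0,0],[0,0,0.0,0,0,0,0]]' 120 |tail -5
python3 -m jog '[[-0.0004,0.008,0,0,0,0.1,0],[-0.0004,0.008,0,0,0,0.1,0],[-0.0004,0.008,0,0,0,0.1,0],[0,0,0,0,0,0,0]]' 120 
python3 -c "
from h import *
delta(546.4,161.3,42,205.5)
s=sense();w,a,b,c=s['ee_rot'];R=Ro.from_quat([a,b,c,w]).as_matrix();print('head',s['eef_pos']-80*R[:,0])"
```

```text
eef_pos: [546.5, 161.3, 43.2]
ee_rot: [0.0, -0.222, 0.975, -0.0]
force: [-0.3, -0.4, -4.1]
grip_width: 0.137
grip_force: 117.9
time_s: 7.6
eef_pos: [540.4, 184.8, 44.2]
ee_rot: [0.002, -0.073, 0.997, -0.0]
force: [2.0, -1.2, -3.7]
grip_width: 0.139
grip_force: 118.2
t 7.6 pos [540.4 184.8  44.2] yaw -171.6 tilt [ 0.004 -0.    -1.   ] F [ 2.  -1.2 -3.7] T [-0.16 -0.36  0.01] gw 0.139 gf 118.2 j [ 0.12  0.64  1.57 -0.    0.94 -1.59]
shift tool mm [ -2.5 -24.2   2.2] rz -0.299
head [619.5805271  196.48552164  44.44507364]
```

```bash

python3 -m jog '[[-0.0004,0.008,0,0,0,0.1,0],[-0.0004,0.008,0,0,0,0.1,0],[-0.0004,0.008,0,0,0,0.1,0],[-0.0004,0.008,0,0,0,0.1,0],[0,0,0,0,0,0,0]]' 120 
cat >> h.py <<'E'
def head():
    s=sense();w,a,b,c=s['ee_rot'];R=Ro.from_quat([a,b,c,w]).as_matrix();print('head',(s['eef_pos']-80*R[:,0]).round(1))
E
python3 -c "
from h import *
delta(546.4,161.3,42,205.5);head()"
```

```text
time_s: 8.1
eef_pos: [541.3, 216.9, 44.0]
ee_rot: [0.001, 0.125, 0.992, 0.0]
force: [-0.9, -0.0, -4.5]
grip_width: 0.14
grip_force: 118.3
t 8.1 pos [541.3 216.9  44. ] yaw 165.6 tilt [ 0.001 -0.    -1.   ] F [-0.9 -0.  -4.5] T [0.17 0.1  0.08] gw 0.14 gf 118.3 j [ 0.18  0.66  1.53 -0.    0.96 -1.14]
shift tool mm [-18.7 -52.6   2. ] rz -0.696
head [618.8 197.   44.1]
```

```bash

python3 -m jog '[[-0.0004,0.008,0,0,0,0.1,0],[-0.0004,0.008,0,0,0,0.1,0],[-0.0004,0.008,0,0,0,0.1,0]]' 120 
python3 -m jog '[[-0.0004,0.008,0,0,0,0.1,0],[-0.0004,0.008,0,0,0,0.1,0],[-0.0004,0.008,0,0,0,0.1,0],[0,0,0,0,0,0,0]]' 120 
python3 - <<'E'
from h import *
import cv2
delta(546.4,161.3,42,205.5);head()
t=eyes.capture("top")[:,:,::-1];s=eyes.capture("side")[:,:,::-1]
a=cv2.resize(t[75:215,185:325],(400,400),interpolation=cv2.INTER_CUBIC);b=cv2.resize(s[130:230,330:430],(400,400),interpolation=cv2.INTER_CUBIC)
cv2.imwrite("pics/g3.png",cv2.convertScaleAbs(np.hstack([a,b]),alpha=1.4))
E
```

```text
time_s: 8.4
eef_pos: [549.5, 239.1, 43.7]
ee_rot: [-0.001, 0.273, 0.962, 0.0]
force: [-6.4, 7.8, 0.6]
grip_width: 0.137
grip_force: 119.0
time_s: 8.8
eef_pos: [565.1, 258.4, 43.8]
ee_rot: [-0.001, 0.413, 0.911, 0.001]
force: [-8.1, 9.7, 0.3]
grip_width: 0.141
grip_force: 119.0
t 8.8 pos [565.1 258.4  43.8] yaw 131.3 tilt [-0.001  0.002 -1.   ] F [-8.1  9.7  0.3] T [1.54 1.   0.48] gw 0.141 gf 119.0 j [ 0.24  0.73  1.39  0.    1.02 -0.48]
shift tool mm [-60.7 -78.1   1.6] rz -1.296
head [617.9 198.3  43.6]
```

View pics/g3.png

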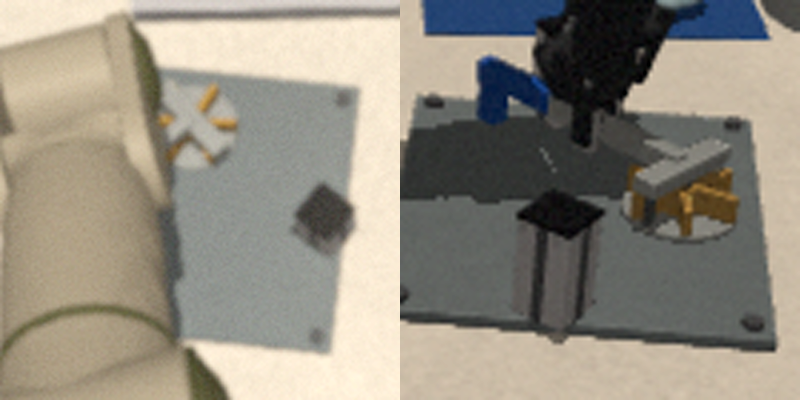

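```bash
python3 - <<'E'
from h import *
p=np.array([(212,90),(236,124),(210,157)])/2.857+[185,75]-.3
Q=ray("top",p,36)[:,:2];d=Q-[620.8,196.6];print(Q,np.linalg.norm(d,axis=1),np.degrees(np.arctan2(d[:,1],d[:,0])),np.degrees(np.arctan2(d[:,1],d[:,0]))%60)
E
```

```text
[[651.53212878 177.50283516]
 [617.37457282 154.82600207]
 [585.48342585 179.56737912]] [36.18239136 41.91420349 39.20931756] [ -31.85711383  -94.68771047 -154.25272749] [28.14288617 25.31228953 25.74727251]
```

```bash

python3 -m jog '[[-0.0004,-0.008,0,0,0,-0.1,0],[0,0,-0.02,0,0,0,0],[0,0,-0.02,0,0,0,0],[-0.0005,-0.0088,0,0,0,-0.11,0],[-0.0005,-0.0088,0,0,0,-0.11,0]]' 120 >/dev/null
python3 -m jog '[[-0.0005,-0.0088,0,0,0,-0.11,0],[-0.0005,-0.0088,0,0,0,-0.11,0],[-0.0005,-0.0088,0,0,0,-0.11,0],[-0.0005,-0.0088,0,0,0,-0.11,0],[-0.0005,-0.0088,0,0,0,-0.11,0]]' 120 
python3 -m jog '[[-0.0005,-0.0088,0,0,0,-0.11,0],[-0.0005,-0.0088,0,0,0,-0.11,0],[-0.0005,-0.0088,0,0,0,-0.11,0],[-0.0005,-0.0088,0,0,0,-0.11,0],[0,0,0,0,0,0,0]]' 120 >/dev/null
python3 -c "
from h import *
delta(618.7-80*np.cos(np.radians(26.4)),195.7-80*np.sin(np.radians(26.4)),82,206.4);head()"
```

```text
time_s: 9.9
eef_pos: [538.7, 193.7, 83.6]
ee_rot: [0.0, -0.012, 1.0, -0.0]
force: [-0.5, 0.6, -4.2]
grip_width: 0.141
grip_force: 118.3
t 10.4 pos [547.5 159.3  83.7] yaw -153.7 tilt [ 0.001 -0.001 -1.   ] F [-0.2 -0.3 -3.7] T [0.04 0.01 0.01] gw 0.138 gf 118.2 j [ 0.08  0.58  1.54 -0.    1.02 -1.95]
shift tool mm [0.1 0.9 1.7] rz -0.001
head [619.2 194.8  83.8]
```

```bash
python3 - <<'E'
from h import *
import cv2
s=eyes.capture("side")[:,:,::-1];b=s[130:200,365:435]
b=cv2.convertScaleAbs(cv2.resize(b,None,fx=8,fy=8,interpolation=cv2.INTER_CUBIC),alpha=1.5)
y=np.radians(26.4);h=np.array([619.2,194.8,51.7]);n=np.array([-np.sin(y),np.cos(y),0])
for p in (proj("side",[h-32*n,h+32*n,h-32*n-[0,0,41.7],h+32*n-[0,0,41.7]])+.5-[365,130])*8: cv2.drawMarker(b,tuple(int(x) for x in p),(255,0,255),0,12,1)
cv2.imwrite("pics/n2.png",b)
E
```

```text
(no output)
```

View pics/n2.png

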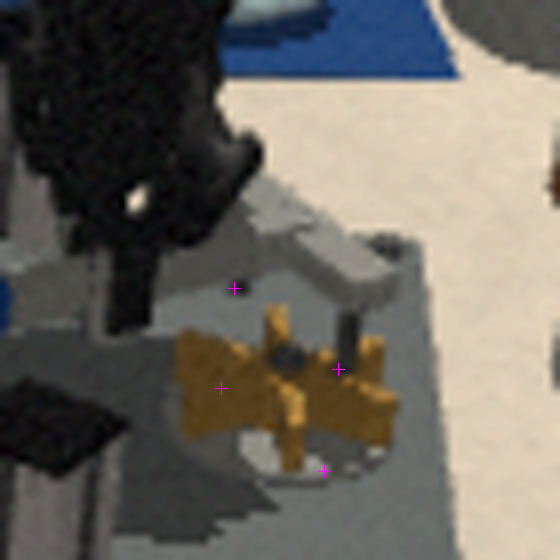

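```bash

python3 -m jog '[[0,0.001,0.02,0,0,0,0],[0,0,0.013,0,0,0,0],[0,0,0.007,0,0,0,0],[0,0,0.001,0,0,0,0],[0,0,0.0,0,0,0,0]]' 120 
python3 -m jog '[[-0.0004,0.008,0,0,0,0.1,0],[-0.0004,0.008,0,0,0,0.1,0],[-0.0004,0.008,0,0,0,0.1,0],[-0.0004,0.008,0,0,0,0.1,0],[-0.0004,0.008,0,0,0,0.1,0]]' 120 
python3 -m jog '[[-0.0004,0.008,0,0,0,0.1,0],[-0.0004,0.008,0,0,0,0.1,0],[-0.0004,0.008,0,0,0,0.1,0],[-0.0004,0.008,0,0,0,0.1,0],[0,0,0,0,0,0,0]]' 120 
python3 -c "
from h import *
delta(546.4,161.3,42,205.5);head()"
```

```text
time_s: 10.95
eef_pos: [546.8, 161.6, 42.6]
ee_rot: [0.0, -0.227, 0.974, -0.0]
force: [0.9, 0.0, -3.7]
grip_width: 0.14
grip_force: 118.5
time_s: 11.45
eef_pos: [539.6, 200.5, 43.2]
ee_rot: [0.002, 0.023, 1.0, -0.0]
force: [4.2, -0.4, -4.9]
grip_width: 0.143
grip_force: 118.1
time_s: 11.95
eef_pos: [546.3, 232.3, 43.0]
ee_rot: [0.001, 0.219, 0.976, 0.0]
force: [-0.7, 1.3, -4.6]
grip_width: 0.14
grip_force: 118.2
t 11.95 pos [546.3 232.3  43. ] yaw 154.6 tilt [ 0.002  0.    -1.   ] F [-0.7  1.3 -4.6] T [0.26 0.27 0.14] gw 0.14 gf 118.2 j [ 0.2   0.68  1.49 -0.    0.97 -0.92]
shift tool mm [-30.5 -64.1   1. ] rz -0.888
head [618.6 198.   43.1]
```

```bash

python3 -m jog '[[-0.0002,0.004,0,0,0,0.05,0],[-0.0002,0.004,0,0,0,0.05,0],[-0.0001,0.003,0,0,0,0.04,0],[0,0,0,0,0,0,0]]' 120 
python3 -c "
from h import *
delta(546.4,161.3,42,205.5);head()"
python3 -m jog '[[-0.0001,0.0024,0,0,0,0.03,0],[-0.0001,0.0024,0,0,0,0.03,0],[0,0,0,0,0,0,0]]' 120 
python3 -c "
from h import *
delta(546.4,161.3,42,205.5);head()"
```

```text
time_s: 12.35
eef_pos: [551.0, 241.7, 42.8]
ee_rot: [-0.0, 0.286, 0.958, 0.0]
force: [-5.3, 6.4, -1.8]
grip_width: 0.14
grip_force: 118.7
t 12.35 pos [551.  241.7  42.8] yaw 146.8 tilt [-0.     0.001 -1.   ] F [-5.3  6.4 -1.8] T [1.02 0.52 0.43] gw 0.14 gf 118.7 j [ 0.22  0.69  1.46  0.    0.99 -0.77]
shift tool mm [-40.2 -69.8   0.7] rz -1.025
head [618.  197.8  42.7]
time_s: 12.65
eef_pos: [553.6, 245.7, 42.7]
ee_rot: [-0.001, 0.314, 0.949, 0.0]
force: [-5.0, 7.1, -0.0]
grip_width: 0.143
grip_force: 118.8
t 12.65 pos [553.6 245.7  42.7] yaw 143.3 tilt [-0.001  0.001 -1.   ] F [-5.   7.1 -0. ] T [1.23 0.7  0.47] gw 0.143 gf 118.8 j [ 0.22  0.7   1.45  0.    0.99 -0.71]
shift tool mm [-44.6 -72.    0.6] rz -1.085
head [617.8 198.   42.6]
```

```bash

for i in 1; do python3 -m jog '[[-0.0001,0.0024,0,0,0,0.03,0],[0,0,0,0,0,0,0]]' 120;done 
python3 -c "
from h import *
delta(546.4,161.3,42,205.5);head()"
python3 -m jog '[[-0.0001,0.0024,0,0,0,0.03,0],[0,0,0,0,0,0,0]]' 120 
python3 -c "
from h import *
delta(546.4,161.3,42,205.5);head()"
```

```text
time_s: 12.85
eef_pos: [554.5, 247.1, 42.5]
ee_rot: [-0.001, 0.328, 0.945, -0.001]
force: [-10.2, 5.6, 0.8]
grip_width: 0.139
grip_force: 119.3
t 12.85 pos [554.5 247.1  42.5] yaw 141.7 tilt [-0.003 -0.    -1.   ] F [-10.2   5.6   0.8] T [0.8  1.25 1.01] gw 0.139 gf 119.3 j [ 0.23  0.7   1.44  0.    1.   -0.68]
shift tool mm [-46.9 -72.4   0.5] rz -1.114
head [617.3 197.6  42.3]
time_s: 13.05
eef_pos: [555.1, 248.0, 42.4]
ee_rot: [-0.002, 0.341, 0.94, -0.002]
force: [-14.2, -0.5, 3.7]
grip_width: 0.139
grip_force: 121.5
t 13.05 pos [555.1 248.   42.4] yaw 140.1 tilt [-0.006 -0.003 -1.   ] F [-14.2  -0.5   3.7] T [-0.    1.98  1.7 ] gw 0.139 gf 121.5 j [ 0.23  0.71  1.44 -0.    1.   -0.64]
shift tool mm [-49.  -72.1   0.7] rz -1.142
head [616.5 196.7  42.2]
```

```bash

python3 -m jog '[[0.0,-0.003,0,0,0,-0.04,0],[0,-0.001,0.0008,0,0,-0.015,0],[0,0,0.0005,0,0,0,0],[0,0,0.0,0,0,0,0]]' 60 
python3 -c "
from h import *
delta(546.4,161.3,42,205.5);head()"
```

```text
time_s: 13.45
eef_pos: [554.1, 246.2, 42.2]
ee_rot: [-0.001, 0.317, 0.949, 0.0]
force: [-9.0, 7.0, 5.4]
grip_width: 0.144
grip_force: 119.9
t 13.45 pos [554.1 246.2  42.2] yaw 143.1 tilt [-0.001  0.001 -1.   ] F [-9.   7.   5.4] T [1.04 1.29 0.36] gw 0.144 gf 119.9 j [ 0.22  0.7   1.45  0.    0.99 -0.7 ]
shift tool mm [-44.8 -72.5   0.2] rz -1.089
head [618.  198.1  42.1]
```

```bash

python3 -m jog '[[-0.002,-0.005,0,0,0,-0.05,0],[0,0,0.0005,0,0,0,0],[0,0,0.0,0,0,0,0]]' 60 
python3 -c "
from h import *
delta(546.4,161.3,42,205.5);head()"
```

```text
time_s: 13.75
eef_pos: [552.7, 241.0, 42.2]
ee_rot: [-0.0, 0.292, 0.956, 0.0]
force: [-10.8, 7.0, 9.4]
grip_width: 0.135
grip_force: 120.6
t 13.75 pos [552.7 241.   42.2] yaw 146.0 tilt [-0.     0.001 -1.   ] F [-10.8   7.    9.4] T [1.03 1.59 0.75] gw 0.135 gf 120.6 j [ 0.22  0.7   1.46  0.    0.99 -0.76]
shift tool mm [-39.3 -69.6   0.1] rz -1.038
head [619.  196.3  42.1]
```

```bash

python3 -m jog '[[0,0,0,0,0,0,0.03],[0,0,0,0,0,0,0.06],[0,0,0,0,0,0,0.06],[0,0,0,0,0,0,0.06]]' 20
python3 -m jog '[[0,0,-0.01,0,0,0,0.06],[0,0,-0.02,0,0,0,0.06],[0,0,-0.04,0,0,0,0.06],[0,0,-0.05,0,0,0,0.06],[0,0,-0.05,0,0,0,0.06]]' 20
python3 -m jog '[[0.04,0,-0.02,0,0,0,0.06],[0.05,0,0,0,0,0,0.06],[0.05,0,0,0,0,0,0.06],[0.05,0,0,0,0,0,0.06],[0,0,0,0,0,0,0.06]]' 20
python3 - <<'E'
from h import *
import cv2
t=eyes.capture("top")[:,:,::-1];s=eyes.capture("side")[:,:,::-1]
cv2.imwrite("pics/tf.png",t)
a=cv2.resize(t[85:205,190:310],(400,400),interpolation=cv2.INTER_CUBIC);b=cv2.resize(s[130:230,330:430],(400,400),interpolation=cv2.INTER_CUBIC)
cv2.imwrite("pics/g4.png",cv2.convertScaleAbs(np.hstack([a,b]),alpha=1.4))
E
```

```text
time_s: 14.15
eef_pos: [554.1, 239.6, 41.0]
ee_rot: [0.001, 0.294, 0.956, -0.0]
force: [0.1, -0.4, -0.7]
grip_width: 0.706
grip_force: 0.0
time_s: 14.65
eef_pos: [553.3, 239.8, 213.4]
ee_rot: [0.001, 0.294, 0.956, -0.0]
force: [0.4, 0.9, -0.4]
grip_width: 0.7
grip_force: 0.0
time_s: 15.15
eef_pos: [392.4, 349.4, 231.9]
ee_rot: [0.0, 0.292, 0.957, 0.0]
force: [0.8, -0.6, -0.4]
grip_width: 0.698
grip_force: 0.0
```

View pics/g4.png

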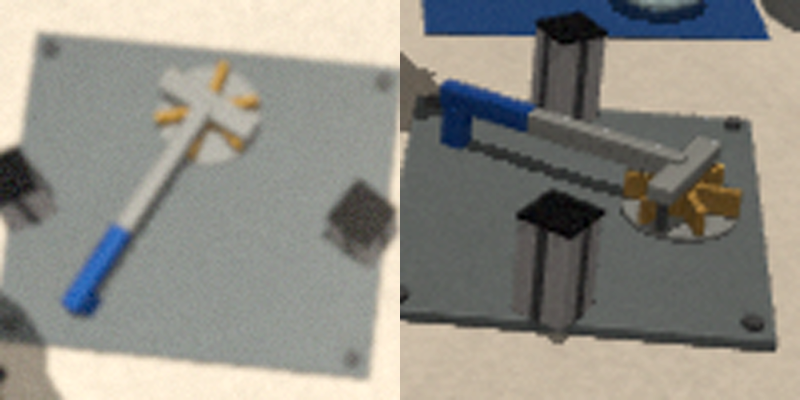

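```bash
python3 - <<'E'
from h import *
p=np.array([(222,66),(256,100),(246,143),(192,156),(157,117)])/3.333+[190,85]-.3
d=ray("top",p,36)[:,:2]-[620.8,196.6];a=np.degrees(np.arctan2(d[:,1],d[:,0]));print(np.linalg.norm(d,axis=1),a,a%60,"q",(149.9-a)%60+60)
E
```

```text
[37.68807333 40.1476175  43.33581198 41.73009096 41.33804771] [ -18.63128492  -81.10077214 -133.61795644  162.75341301   98.9640192 ] [41.36871508 38.89922786 46.38204356 42.75341301 38.9640192 ] q [108.53128492 111.00077214 103.51795644 107.14658699 110.9359808 ]
```

```bash
python3 -c "
from rig import finish_job
print(finish_job())"
```

```text
the job is handed in; nothing more can be done
None
```

I handed the job in at about 15 s: the nut was tightened clockwise in two strokes until the wrist torque rose sharply near the expected stop angle. The last picture puts it at about 108° (stop at 110°, within a few degrees). The blue wrench stands seated on the nut, released and clear of the robot, and I did not touch the red one.

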